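# Test the stop button on the bench station

### The job

Test the red stop button on the yellow station: press it all the way in with a fingertip so that it latches, and take the hand off so it is seen to stay in by itself. Then push one of its ears round clockwise (seen from above) with a fingertip until the button pops back up, and leave it up and untouched. Do not grip the button, do not shift or lift the station, and leave the jar, the spring cup and the spanner alone.

Things in the scene. Friction and masses are not known exactly. Their poses are not given: they have to be found in the camera images.
- station: Yellow steel box 150 x 150 mm, 60 mm high, about 3 kg, loose on the bench (slides if pushed sideways with over 15 N or so). Origin: centre of its underside; x, y along its sides, z up. In the middle of its top is the red mushroom stop button on a black neck (36 mm across, up to 75 mm above the bench). Nothing else on its top stands above 72 mm.
- stop_press (a joint): How far the button is pressed in, m: 0 up (released), 0.010 fully in. Needs about 7 N straight down at first, less as it goes in, snaps past about 0.006, then its latch holds it at 0.010 (against some 3 N upwards) until it is twisted.
- stop_twist (a joint): Twist of the head about its upright axis, rad, clockwise from above positive: 0 at rest, range 0 to 1.1; a light spring turns it back to 0. While latched, twisting lifts the head on a ramp by 12 mm per rad; at 0.35 to 0.5 rad it pops up by itself. Takes 1 to 2.5 N sideways on an ear. The head cannot be pressed fully in while twisted.
- head_top (a point): Top centre of the red dome, on the button's axis: 112.5 mm above the bench when up, 102.5 mm when latched. Dome 64 mm across, 24.5 mm from underside to top. Its frame turns with the head: z up, x along the ears, ear A at +x, ear B at -x.
- ear_a (a point): Point on the side face of ear A that is to be pushed (white stripe), 44 mm from the axis, 8 mm above the head's underside. Push towards -y of this frame: clockwise. Each ear is a red bar 14 mm wide, 30 to 55 mm from the axis, 16 mm high with a 19.5 mm high middle ridge. Its underside is 88 mm above the bench when up, 78 mm when latched; below is a free gap to the box's top at 60 mm.
- ear_b (a point): The same on the opposite ear B; pushed towards +y of this frame, which is clockwise. Frame axes as those of ear_a.
- side_left: The half of the head's rim and of both ears on the +y side of the head's frame (carries ear A's white stripe). Origin: button axis, underside of the head.
- side_right: The half of the head's rim and of both ears on the -y side (carries ear B's white stripe). Origin: button axis, underside of the head. Touching side_left and side_right at the same time counts as gripping the button; a press on the dome or on an ear's top ridge touches neither.
- lamp (a point): Small amber lamp near the box's corner, at +52, +52 mm in the station's frame, on the box's top (60 mm above the bench); stands 12 mm proud.
- sealer: White jar with blue label and black cap, 54 mm across, 85 mm high, loose. Origin: centre of its underside.
- spring_cup: Steel spool-shaped valve spring cup, 34 mm across, 52 mm high, loose, upright. Origin: centre of its underside.
- spanner: Steel spanner 160 mm long lying on the bench, loose. Origin: middle of its underside, x along it.
Things that resemble listed ones, but are neither listed nor needed, are in the scene too. There is more than one size of the station; the job needs the smallest. Leave any black look-alike of the spring_cup alone.

How it is judged:
By the outcome, as a careful person would: the job done as asked, in the order asked, and still so for the second after the job is handed in, with the robot touching nothing.
It also fails if it takes over 50 s, if anything falls off the work surface, if the arm or the gripper's body presses on something with over 40 N, if the wrist force passes 120 N, or if a joint passes its speed limit or range.

### The arm

A 6-joint arm with a two-finger parallel gripper is mounted at the origin on the work surface. World frame = base frame: x ahead of the robot, y to its left, z up, the work surface at z = 0. Lengths are in m, angles in rad, forces in N, time in s.
With the tool pointing down it reaches from about 0.35 to 0.8 m from the base axis. Payload 7.3 kg.
Tool frame: the origin (TCP) lies where the fingers leave the gripper's body, on its centre line; the fingertips stand 73 mm ahead of it and the grasp point (between the pads) lies 54 mm ahead of it; y points along the fingers, x is the direction in which the jaws open and shut, and the axes are right-handed (so a half turn about y gives the same grasp; the last joint's range is limited). The gripper opens to 85 mm and grips with 20 to 120 N. Pads are 22 mm wide; open, the fingers measure 114 mm over their backs; the gripper's body (76 mm by 85 mm) begins 54 mm behind the grasp point. The pads swing forward as they close: fully open they stand 13 mm farther back than shut.
Start: joints at [-1.469, 0.342, 1.524, -0, 1.275, -0.146], TCP at [0.129, -0.509, 0.304] pointing down, gripper open.
Joint ranges: [-2.53, 2.53], [-0.77, 2.02], [0.04, 2.7], [-1, 4.14], [0.28, 2.66], [-3.11, 3.11]. Speed limits (rad/s): [2.57, 2.57, 3.14, 3.14, 3.14, 3.14].

### API

Orientations are given as a unit quaternion [x, y, z, w].
In Python, from bench import observe, cams, arm, spotter gives the robot as it stands.
- The arm moves only by the shell command python3 -m handwheel 'ROWS'. ROWS is JSON, a list of rows, each an object with "claw": the closure, from 0 (fully open) to 1 (shut); "translation": the shift along the world's x, y, z in m, a list of three; "dr": the turn, a rotation vector about the world's x, y, z in degrees, a list of three. A call has exactly 10 rows; each row shifts and turns the pose as measured when the row begins; what a row does not reach is not made up. A row lasts 1/10 s, in which the tool goes at most 50 mm and 8.59 degrees, less where a joint would pass 70% of its speed; a pose out of reach is approached as far as the arm can. A call with a gripper value outside its range is refused whole. The fingers move at their own pace and stop on an object; the grip force is fixed at half the most. Time passes only in rows, so rows that do not move let the fingers close, or fill a call up. It gives the time, the measured TCP pose, the force and the opening at its end, in the units of the state.
- observe(): the state, without advancing time (a new reading comes with each control period).
- cams.capture(name): name is "side" or "top"; returns the picture (384x512x3 uint8, red, green, blue); there is no depth.
- cams.camera_info(name): a dict with "fx", "fy", "cx", "cy" (pixels), "extrinsics" (4x4, takes a point from world to camera coordinates). Camera axes: x right, y down, z forward; pixel columns grow to the right and rows downward; lengths in m; the calibration is good to about 2 mm. A picture is of the moment at which its call begins. camera_info takes no time and is no camera call.
- arm.hand_in(): hands the job in, once; it reports no verdict.
Trained networks look in the newest picture that a camera, given by its name, has taken for a name from the list of things; names that differ only in an ending like _2 or _b are one class to them, and where a whole thing is asked for, a point or a joint stands for the part that bears it (a point fixed in the world has none). Each returns a list of dicts, best first, with "confidence" (0 to 1); they miss things now and then, are a little off and sometimes report something else, mostly with a low value. They report only what shows in the picture. A call takes as long as a camera call. They do not tell look-alikes from the thing itself.
- spotter.look_for(target, camera): "rect" ([left, top, right, bottom] in pixels, round what is visible of it).
The state is a dict: "time_s": time; "q": joint angles; "joint_velocities": joint speeds; "effort": joint torques, N m; "ee_pos": TCP position; "eef_rot": TCP orientation; "contact_force": force on the tool from outside, world axes, zero at the start; "moment": the same for the moment, N m; "finger_gap": finger opening in m.
Only numpy, scipy, OpenCV 4.12 (cv2) and the standard library are available. Lean on these libraries where they do the work, as an engineer would, in place of code of your own. Each camera call takes 0.05 s, during which the arm holds its last target. There are 200 camera calls.

## Working session

There is one attempt and no reset: what is moved stays moved. The work goes in short steps, Python scripts to look and compute and a shell command to move; the robot and the scene stay as the last step left them, time stands still between calls to the robot, and variables do not carry over. Pictures are saved under pics/ and viewed, about 8 in all and at most 12, crops included, and the job is handed in when it is done.

```bash
mkdir -p pics; ls; python3 - <<'E'
from bench import observe,cams,spotter
import cv2,numpy as np
for n in("top","side"):
    im=cams.capture(n);cv2.imwrite(f"pics/{n}0.png",cv2.cvtColor(im,cv2.COLOR_RGB2BGR))
    i=cams.camera_info(n);print(n,i["fx"],i["cx"],i["cy"],np.round(i["extrinsics"],3).tolist())
    for t in("station","head_top","ear_a","lamp"):
        print(t,[(np.round(d["rect"]).tolist(),round(d["confidence"],2)) for d in spotter.look_for(t,n)])
s=observe();print(s["time_s"],s["ee_pos"],s["eef_rot"],s["contact_force"],s["finger_gap"])
E
```

```text
pics
top 385.55368545869055 255.08641202295615 195.82344426068383 [[0.004, -1.0, -0.03, 0.1], [-0.996, -0.001, -0.086, 0.559], [0.086, 0.03, -0.996, 0.93], [0.0, 0.0, 0.0, 1.0]]
station [([141.0, 207.0, 273.0, 337.0], 0.94), ([300.0, 175.0, 370.0, 245.0], 0.83), ([169.0, 58.0, 284.0, 177.0], 0.56)]
head_top [([323.0, 186.0, 351.0, 233.0], 0.86), ([187.0, 86.0, 256.0, 129.0], 0.81), ([175.0, 244.0, 221.0, 310.0], 0.66), ([304.0, 138.0, 368.0, 160.0], 0.51)]
ear_a [([324.0, 188.0, 354.0, 235.0], 0.78), ([175.0, 247.0, 224.0, 308.0], 0.73), ([189.0, 86.0, 256.0, 128.0], 0.57)]
lamp [([168.0, 56.0, 287.0, 181.0], 0.97), ([300.0, 178.0, 370.0, 243.0], 0.72), ([141.0, 211.0, 272.0, 341.0], 0.63)]
side 429.6869517565445 252.6284878226772 191.80173213862253 [[0.949, -0.315, 0.001, -0.507], [-0.224, -0.679, -0.699, 0.228], [0.221, 0.663, -0.715, 0.723], [0.0, 0.0, 0.0, 1.0]]
station [([69.0, 121.0, 212.0, 232.0], 0.87), ([253.0, 97.0, 390.0, 211.0], 0.78)]
head_top [([293.0, 99.0, 359.0, 142.0], 0.92), ([231.0, 238.0, 295.0, 271.0], 0.9), ([103.0, 123.0, 179.0, 158.0], 0.64)]
ear_a [([101.0, 120.0, 182.0, 157.0], 0.97), ([292.0, 96.0, 359.0, 143.0], 0.89), ([229.0, 237.0, 291.0, 271.0], 0.86)]
lamp [([207.0, 224.0, 319.0, 336.0], 0.84), ([72.0, 120.0, 212.0, 237.0], 0.81), ([249.0, 97.0, 390.0, 214.0], 0.65)]
0.5 [ 0.12879752 -0.50896572  0.30387136] [-0.55793654  0.43437343 -0.43440254  0.55796144] [-0.34672351 -0.54366805  0.48874159] 0.08522645481634501
```

View pics/top0.png

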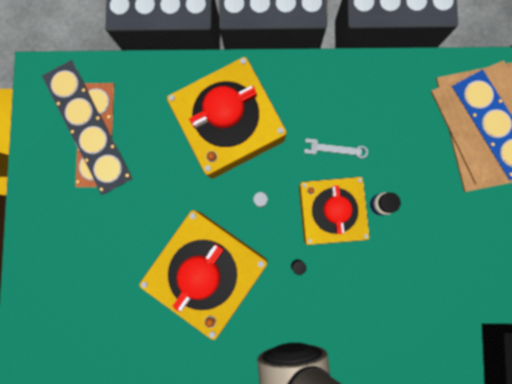

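View pics/side0.png

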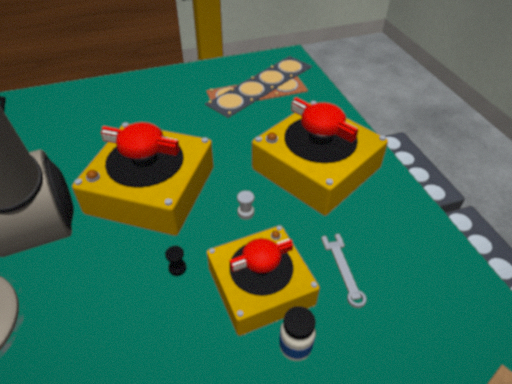

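The top view shows three stations. The smallest is at about (335,210), with its head at (338,210), its lamp at (311,190) and its ears close to world x. The jar is at (386,203), to its right. I'll localise the head by fitting in both views.

```bash
cat > h.py <<'E'
import cv2,numpy as np
from bench import cams
from scipy.optimize import least_squares
def proj(n,P):
    i=cams.camera_info(n);E=np.array(i["extrinsics"]);c=np.atleast_2d(P)@E[:3,:3].T+E[:3,3]
    return np.c_[i["fx"]*c[:,0]/c[:,2]+i["cx"],i["fy"]*c[:,1]/c[:,2]+i["cy"]]
def red(im,box):
    m=((im[...,0]>120)&(im[...,1]<90)&(im[...,2]<90)).astype(np.uint8)
    k=np.zeros_like(m);l,t,r,b=box;k[t:b,l:r]=m[t:b,l:r];return k
def head(x,y,yaw,zb):   # sample points of head, underside zb
    pts=[]
    R=lambda a:np.array([[np.cos(a),-np.sin(a)],[np.sin(a),np.cos(a)]])
    for z,r in((0,30),(8,32),(14,28),(20,18),(24.5,3)):
        for a in np.arange(0,6.28,.3): pts.append([r*np.cos(a),r*np.sin(a),z])
    d=np.array(pts)
    ears=np.array([[s*r,w,z] for s in(1,-1) for r in(30,42,55) for w in(-7,7) for z in(0,16)])
    def T(p): 
        q=p/1000.;return np.c_[q[:,:2]@R(yaw).T+[x,y],q[:,2]+zb]
    return T(d),[T(ears[:12]),T(ears[12:])]
def sil(n,p,shape=(384,512),S=4):
    d,e=head(*p);k=np.zeros((shape[0]*S,shape[1]*S),np.uint8)
    for g in[d]+e: cv2.fillConvexPoly(k,cv2.convexHull(np.round((proj(n,g)+.5)*S).astype(np.int32)),255)
    return cv2.resize(k,shape[::-1],interpolation=cv2.INTER_AREA)/255.
E
python3 - <<'E'
from h import *
from scipy.optimize import minimize
B={"top":(310,176,366,244),"side":(222,228,302,282)}
M={}
for n,b in B.items():
    im=cv2.cvtColor(cv2.imread(f"pics/{n}0.png"),cv2.COLOR_BGR2RGB)
    m=red(im,b)
    l,t,r,bb=b
    c=im[t-10:bb+10,l-15:r+15];cv2.imwrite(f"pics/c_{n}.png",cv2.resize(c[...,::-1],None,fx=6,fy=6,interpolation=cv2.INTER_CUBIC))
    # white stripes counted as head: exclude by closing
    M[n]=cv2.GaussianBlur(m.astype(float),(0,0),1)
    print(n,m.sum())
def cost(p,names=("top","side")): return sum(((cv2.GaussianBlur(sil(n,(p[0],p[1],p[2],.088)),(0,0),1)-M[n])**2).sum() for n in names)
# init from top centroid
i0=least_squares(lambda q:proj("top",[[q[0],q[1],.1]])[0]-[338,210],[.5,-.1]).x
print(i0)
for nm in(("top","side"),("top",),("side",)):
    best=min((minimize(cost,[*i0,a],args=(nm,),method="Nelder-Mead",options=dict(initial_simplex=[[i0[0],i0[1],a],[i0[0]+.01,i0[1],a],[i0[0],i0[1]+.01,a],[i0[0],i0[1],a+.2]])) for a in(-.2,.2)),key=lambda r:r.fun)
    print(nm,best.x.round(4),best.fun)
E
python3 -c "
import cv2,numpy as np
a=cv2.imread('pics/c_top.png');b=cv2.imread('pics/c_side.png');h=max(a.shape[0],b.shape[0])
p=lambda i:cv2.copyMakeBorder(i,0,h-i.shape[0],0,0,0)
o=np.hstack([p(a),p(b)]);s=min(800/o.shape[1],600/o.shape[0]);cv2.imwrite('pics/crop1.png',cv2.resize(o,None,fx=s,fy=s))"
```

```text
top 711
side 1190
[ 0.51989958 -0.0888074 ]
('top', 'side') [ 0.5212 -0.0866  0.0282] 204.81951013510465
('top',) [ 0.5224 -0.0887 -0.0131] 40.50151685791278
('side',) [ 0.5212 -0.0854  0.0233] 140.00854029069944
```

View pics/crop1.png

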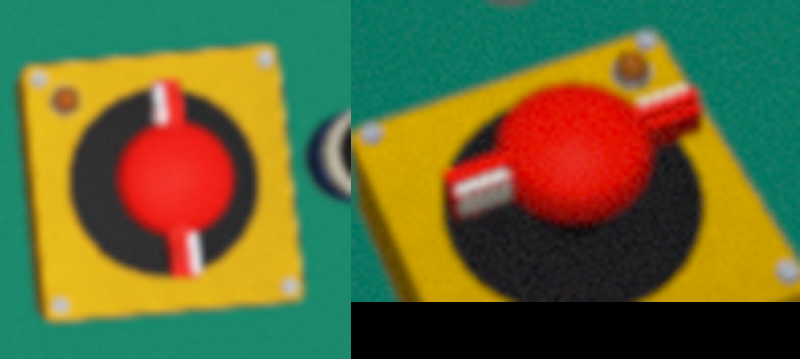

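The crop confirms the stripe on ear A is on the left (+y) side of the far ear, and the head is up. The head axis is near (0.5215, -0.087) with yaw about +0.1 rad. I'll shut the gripper and move above it.

```bash
python3 -m handwheel '[{"claw":1,"translation":[0.035,0.035,0],"dr":[0,0,-1.5]},{"claw":1,"translation":[0.035,0.035,0],"dr":[0,0,-1.5]},{"claw":1,"translation":[0.035,0.035,0],"dr":[0,0,-1.5]},{"claw":1,"translation":[0.035,0.035,0],"dr":[0,0,-1.5]},{"claw":1,"translation":[0.035,0.035,0],"dr":[0,0,-1.5]},{"claw":1,"translation":[0.035,0.035,0],"dr":[0,0,-1]},{"claw":1,"translation":[0.035,0.035,0],"dr":[0,0,0]},{"claw":1,"translation":[0.035,0.035,0],"dr":[0,0,0]},{"claw":1,"translation":[0.035,0.035,0],"dr":[0,0,0]},{"claw":1,"translation":[0,0,0],"dr":[0,0,0]}]'; python3 - <<'E'
from bench import observe
from scipy.spatial.transform import Rotation as R
s=observe();print(s["ee_pos"],R.from_quat(s["eef_rot"]).as_matrix().round(3).tolist())
E
```

```text
time_s: 1.5
ee_pos: [0.4466, -0.1866, 0.3046]
eef_rot: [0.521, -0.476, 0.48, -0.521]
contact_force: [0.1, -0.8, 0.8]
finger_gap: -0.0002
[ 0.44661682 -0.18663934  0.30463573] [[0.087, 0.004, 0.996], [-0.996, -0.004, 0.087], [0.004, -1.0, 0.003]]
```

```bash
python3 -m handwheel '[{"claw":1,"translation":[0.02,0.027,0],"dr":[0,0,0]},{"claw":1,"translation":[0.02,0.027,0],"dr":[0,0,0]},{"claw":1,"translation":[0.02,0.026,-0.01],"dr":[0,0,0]},{"claw":1,"translation":[0.015,0.02,-0.015],"dr":[0,0,0]},{"claw":1,"translation":[0,0,-0.025],"dr":[0,0,0]},{"claw":1,"translation":[0,0,-0.025],"dr":[0,0,0]},{"claw":1,"translation":[0,0,-0.015],"dr":[0,0,0]},{"claw":1,"translation":[0,0,0],"dr":[0,0,0]},{"claw":1,"translation":[0,0,0],"dr":[0,0,0]},{"claw":1,"translation":[0,0,0],"dr":[0,0,0]}]'; python3 - <<'E'
from bench import observe,cams
import cv2,numpy as np
from h import proj
s=observe();print(s["ee_pos"],s["contact_force"])
tip=np.array(s["ee_pos"])-[0,0,.073]
o=[]
for n,c in(("top",(335,205)),("side",(265,240))):
    im=cams.capture(n)[...,::-1].copy()
    print(n,proj(n,[tip,[.5215,-.087,.1125]]).round(1).tolist())
    l,t=c[0]-50,c[1]-65
    o.append(cv2.resize(im[t:t+130,l:l+100],None,fx=4,fy=4,interpolation=cv2.INTER_CUBIC))
cv2.imwrite("pics/a1.png",np.hstack(o))
E
```

```text
time_s: 2.5
ee_pos: [0.5244, -0.0846, 0.2136]
eef_rot: [0.522, -0.474, 0.481, -0.521]
contact_force: [0.2, -0.1, 0.8]
finger_gap: -0.0003
[ 0.52439056 -0.08464275  0.21358038] [ 0.19976255 -0.07478657  0.80172494]
top [[339.5, 207.0], [338.2, 209.0]]
side [[263.4, 235.5], [261.9, 247.8]]
```

View pics/a1.png

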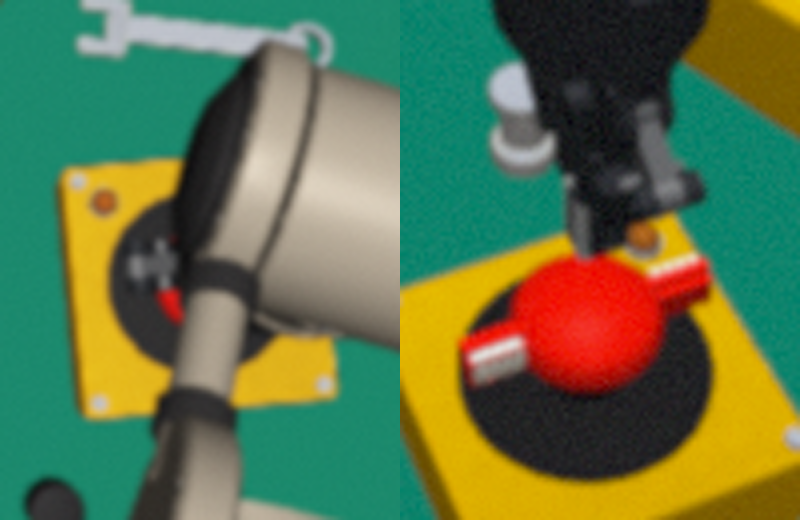

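The side crop shows the closed fingertips just above the dome crown, slightly behind it. I'll correct x and y, then come down to just above contact.

```bash
python3 -m handwheel '[{"claw":1,"translation":[-0.003,-0.002,-0.005],"dr":[0,0,0]},{"claw":1,"translation":[0,0,-0.005],"dr":[0,0,0]},{"claw":1,"translation":[0,0,-0.005],"dr":[0,0,0]},{"claw":1,"translation":[0,0,-0.005],"dr":[0,0,0]},{"claw":1,"translation":[0,0,-0.002],"dr":[0,0,0]},{"claw":1,"translation":[0,0,-0.002],"dr":[0,0,0]},{"claw":1,"translation":[0,0,-0.002],"dr":[0,0,0]},{"claw":1,"translation":[0,0,0],"dr":[0,0,0]},{"claw":1,"translation":[0,0,0],"dr":[0,0,0]},{"claw":1,"translation":[0,0,0],"dr":[0,0,0]}]'
```

```text
time_s: 3.6
ee_pos: [0.5218, -0.087, 0.187]
eef_rot: [-0.521, 0.473, -0.482, 0.522]
contact_force: [-0.3, 0.4, -0.0]
finger_gap: -0.0
```

```bash
python3 -m handwheel '[{"claw":1,"translation":[0,0,-0.002],"dr":[0,0,0]},{"claw":1,"translation":[0,0,-0.002],"dr":[0,0,0]},{"claw":1,"translation":[0,0,-0.002],"dr":[0,0,0]},{"claw":1,"translation":[0,0,-0.002],"dr":[0,0,0]},{"claw":1,"translation":[0,0,-0.001],"dr":[0,0,0]},{"claw":1,"translation":[0,0,-0.001],"dr":[0,0,0]},{"claw":1,"translation":[0,0,0],"dr":[0,0,0]},{"claw":1,"translation":[0,0,0],"dr":[0,0,0]},{"claw":1,"translation":[0,0,0],"dr":[0,0,0]},{"claw":1,"translation":[0,0,0],"dr":[0,0,0]}]'
```

```text
time_s: 4.6
ee_pos: [0.522, -0.0871, 0.1775]
eef_rot: [-0.521, 0.472, -0.483, 0.522]
contact_force: [0.1, -1.0, -0.4]
finger_gap: 0.0002
```

```bash
python3 -m handwheel '[{"claw":1,"translation":[0,0,-0.001],"dr":[0,0,0]},{"claw":1,"translation":[0,0,-0.001],"dr":[0,0,0]},{"claw":1,"translation":[0,0,-0.001],"dr":[0,0,0]},{"claw":1,"translation":[0,0,0],"dr":[0,0,0]},{"claw":1,"translation":[0,0,0],"dr":[0,0,0]},{"claw":1,"translation":[0,0,0],"dr":[0,0,0]},{"claw":1,"translation":[0,0,0],"dr":[0,0,0]},{"claw":1,"translation":[0,0,0],"dr":[0,0,0]},{"claw":1,"translation":[0,0,0],"dr":[0,0,0]},{"claw":1,"translation":[0,0,0],"dr":[0,0,0]}]'
```

```text
time_s: 5.6
ee_pos: [0.5221, -0.0871, 0.175]
eef_rot: [-0.521, 0.472, -0.483, 0.522]
contact_force: [-0.7, -0.5, 1.7]
finger_gap: 0.0
```

```bash
python3 -m handwheel '[{"claw":1,"translation":[0,0,-0.001],"dr":[0,0,0]},{"claw":1,"translation":[0,0,-0.001],"dr":[0,0,0]},{"claw":1,"translation":[0,0,-0.001],"dr":[0,0,0]},{"claw":1,"translation":[0,0,0],"dr":[0,0,0]},{"claw":1,"translation":[0,0,0],"dr":[0,0,0]},{"claw":1,"translation":[0,0,0],"dr":[0,0,0]},{"claw":1,"translation":[0,0,0],"dr":[0,0,0]},{"claw":1,"translation":[0,0,0],"dr":[0,0,0]},{"claw":1,"translation":[0,0,0],"dr":[0,0,0]},{"claw":1,"translation":[0,0,0],"dr":[0,0,0]}]'
```

```text
time_s: 6.6
ee_pos: [0.5222, -0.0871, 0.175]
eef_rot: [-0.521, 0.471, -0.484, 0.522]
contact_force: [-1.2, 0.2, 3.5]
finger_gap: -0.0001
```

It moved to the bottom stop and the force rose there. Next I'll lift off, stage beside ear A up high, and look.

```bash
python3 -m handwheel '[{"claw":1,"translation":[0,0,0.01],"dr":[0,0,0]},{"claw":1,"translation":[0,0,0.015],"dr":[0,0,0]},{"claw":1,"translation":[0,0,0.015],"dr":[0,0,0]},{"claw":1,"translation":[0.014,0.016,0],"dr":[0,0,0]},{"claw":1,"translation":[0.014,0.017,0],"dr":[0,0,0]},{"claw":1,"translation":[0.014,0.017,0],"dr":[0,0,0]},{"claw":1,"translation":[0,0,0],"dr":[0,0,0]},{"claw":1,"translation":[0,0,0],"dr":[0,0,0]},{"claw":1,"translation":[0,0,0],"dr":[0,0,0]},{"claw":1,"translation":[0,0,0],"dr":[0,0,0]}]'; cat > look.py <<'E'
import sys
from bench import observe,cams
from h import *
from scipy.optimize import minimize
nm=sys.argv[1];o=[]
s=observe();p=np.array(s["ee_pos"]);print(p.round(4),np.round(s["contact_force"],1),"tip px",proj("side",[p-[0,0,.073]]).round(1).tolist())
im=cams.capture("side");l,t=215,175
cv2.imwrite(f"pics/{nm}.png",cv2.resize(im[t:t+130,l:l+130,::-1],None,fx=4.5,fy=4.5,interpolation=cv2.INTER_CUBIC))
for z in(.078,.088): print(z,"dome top px",proj("side",[[.5218,-.087,z+.0245],[.5656,-.0826,z+.016],[.4780,-.0914,z+.016]]).round(1).tolist())
m=red(im,(222,220,302,290));ys,xs=np.nonzero(m);print("red bbox",xs.min(),ys.min(),xs.max(),ys.max())
E
python3 look.py b1
```

```text
time_s: 7.6
ee_pos: [0.5648, -0.0371, 0.2203]
eef_rot: [-0.52, 0.471, -0.485, 0.522]
contact_force: [0.3, -0.6, -0.3]
finger_gap: 0.0004
[ 0.5648 -0.0371  0.2203] [ 0.3 -0.6 -0.3] tip px [[276.9, 205.8]]
0.078 dome top px [[262.0, 251.5], [285.5, 245.9], [237.4, 263.5]]
0.088 dome top px [[262.1, 247.8], [285.8, 242.2], [237.3, 259.9]]
red bbox 230 234 291 275
```

View pics/b1.png

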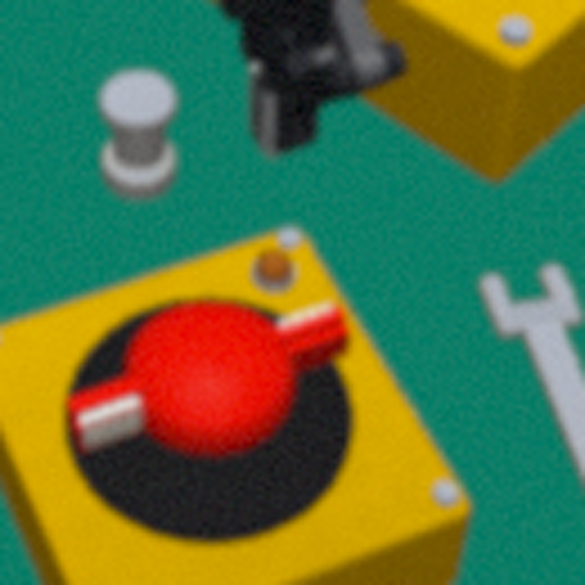

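The button has latched: the dome dropped about 3.2 px in the side view (3.7 px predicted for 10 mm) and it holds in with the hand away. I'll lower beside ear A, outward by 5 mm.

```bash
python3 -m handwheel '[{"claw":1,"translation":[0.005,0,-0.01],"dr":[0,0,0]},{"claw":1,"translation":[0,0,-0.015],"dr":[0,0,0]},{"claw":1,"translation":[0,0,-0.015],"dr":[0,0,0]},{"claw":1,"translation":[0,0,-0.014],"dr":[0,0,0]},{"claw":1,"translation":[0,0,-0.006],"dr":[0,0,0]},{"claw":1,"translation":[0,0,-0.002],"dr":[0,0,0]},{"claw":1,"translation":[0,0,0],"dr":[0,0,0]},{"claw":1,"translation":[0,-0.003,0],"dr":[0,0,0]},{"claw":1,"translation":[0,-0.003,0],"dr":[0,0,0]},{"claw":1,"translation":[0,0,0],"dr":[0,0,0]}]'; python3 look.py b2
```

```text
time_s: 8.65
ee_pos: [0.5708, -0.0462, 0.1549]
eef_rot: [-0.519, 0.471, -0.486, 0.522]
contact_force: [1.2, 1.2, 0.6]
finger_gap: -0.0001
[ 0.5708 -0.0462  0.1549] [1.2 1.2 0.6] tip px [[280.3, 233.6]]
0.078 dome top px [[262.0, 251.5], [285.5, 245.9], [237.4, 263.5]]
0.088 dome top px [[262.1, 247.8], [285.8, 242.2], [237.3, 259.9]]
red bbox 230 233 291 275
```

View pics/b2.png

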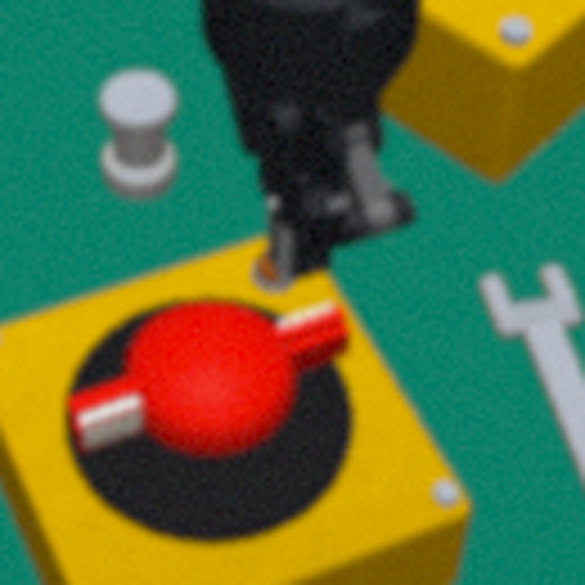

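The tip is beside ear A's striped face, at ear height and clear of the lamp. Pushing towards -y in steps.

```bash
python3 -m handwheel '[{"claw":1,"translation":[0,-0.004,0],"dr":[0,0,0]},{"claw":1,"translation":[0,-0.004,0],"dr":[0,0,0]},{"claw":1,"translation":[0,-0.003,0],"dr":[0,0,0]},{"claw":1,"translation":[0,-0.002,0],"dr":[0,0,0]},{"claw":1,"translation":[0,-0.002,0],"dr":[0,0,0]},{"claw":1,"translation":[0,-0.002,0],"dr":[0,0,0]},{"claw":1,"translation":[0,0,0],"dr":[0,0,0]},{"claw":1,"translation":[0,0,0],"dr":[0,0,0]},{"claw":1,"translation":[0,0,0],"dr":[0,0,0]},{"claw":1,"translation":[0,0,0],"dr":[0,0,0]}]'; python3 look.py b3
```

```text
time_s: 9.7
ee_pos: [0.571, -0.0646, 0.1557]
eef_rot: [-0.519, 0.471, -0.487, 0.522]
contact_force: [-0.8, 0.0, -0.0]
finger_gap: 0.0
[ 0.571  -0.0646  0.1557] [-0.8  0.  -0. ] tip px [[284.3, 241.1]]
0.078 dome top px [[262.0, 251.5], [285.5, 245.9], [237.4, 263.5]]
0.088 dome top px [[262.1, 247.8], [285.8, 242.2], [237.3, 259.9]]
red bbox 230 234 292 275
```

```bash
python3 -m handwheel '[{"claw":1,"translation":[0,-0.002,0],"dr":[0,0,0]},{"claw":1,"translation":[0,-0.002,0],"dr":[0,0,0]},{"claw":1,"translation":[0,-0.002,0],"dr":[0,0,0]},{"claw":1,"translation":[0,-0.002,0],"dr":[0,0,0]},{"claw":1,"translation":[0,-0.002,0],"dr":[0,0,0]},{"claw":1,"translation":[0,-0.002,0],"dr":[0,0,0]},{"claw":1,"translation":[0,0,0],"dr":[0,0,0]},{"claw":1,"translation":[0,0,0],"dr":[0,0,0]},{"claw":1,"translation":[0,0,0],"dr":[0,0,0]},{"claw":1,"translation":[0,0,0],"dr":[0,0,0]}]'; python3 look.py b4
```

```text
time_s: 10.75
ee_pos: [0.5712, -0.0776, 0.1558]
eef_rot: [-0.519, 0.471, -0.487, 0.522]
contact_force: [0.5, 0.1, -0.2]
finger_gap: 0.0
[ 0.5712 -0.0776  0.1558] [ 0.5  0.1 -0.2] tip px [[287.1, 246.8]]
0.078 dome top px [[262.0, 251.5], [285.5, 245.9], [237.4, 263.5]]
0.088 dome top px [[262.1, 247.8], [285.8, 242.2], [237.3, 259.9]]
red bbox 229 234 294 273
```

View pics/b4.png

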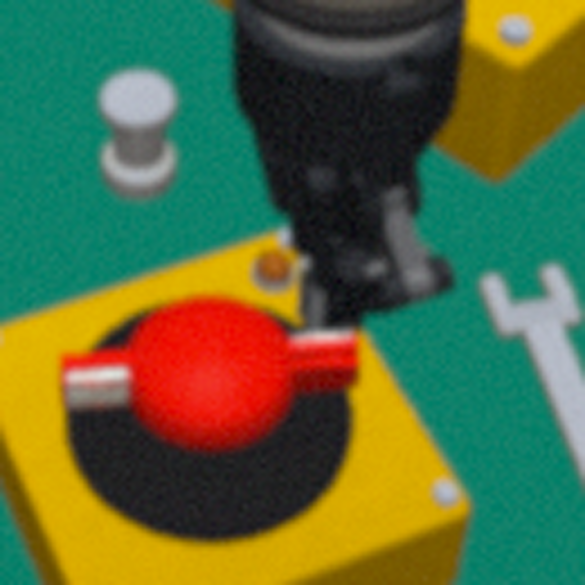

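The ear is turning (about 0.25 rad) and the head is rising on the ramp, with no shift of the station visible. Continuing.

```bash
python3 -m handwheel '[{"claw":1,"translation":[0,-0.002,0],"dr":[0,0,0]},{"claw":1,"translation":[0,-0.002,0],"dr":[0,0,0]},{"claw":1,"translation":[0,-0.002,0],"dr":[0,0,0]},{"claw":1,"translation":[0,-0.002,0],"dr":[0,0,0]},{"claw":1,"translation":[0,-0.002,0],"dr":[0,0,0]},{"claw":1,"translation":[0,-0.002,0],"dr":[0,0,0]},{"claw":1,"translation":[0,0,0],"dr":[0,0,0]},{"claw":1,"translation":[0,0,0],"dr":[0,0,0]},{"claw":1,"translation":[0,0,0],"dr":[0,0,0]},{"claw":1,"translation":[0,0,0],"dr":[0,0,0]}]'; python3 look.py b5
```

```text
time_s: 11.8
ee_pos: [0.5709, -0.0906, 0.1556]
eef_rot: [-0.519, 0.471, -0.486, 0.522]
contact_force: [-0.2, 0.4, -0.5]
finger_gap: -0.0001
[ 0.5709 -0.0906  0.1556] [-0.2  0.4 -0.5] tip px [[289.8, 252.8]]
0.078 dome top px [[262.0, 251.5], [285.5, 245.9], [237.4, 263.5]]
0.088 dome top px [[262.1, 247.8], [285.8, 242.2], [237.3, 259.9]]
red bbox 230 234 296 271
```

View pics/b5.png

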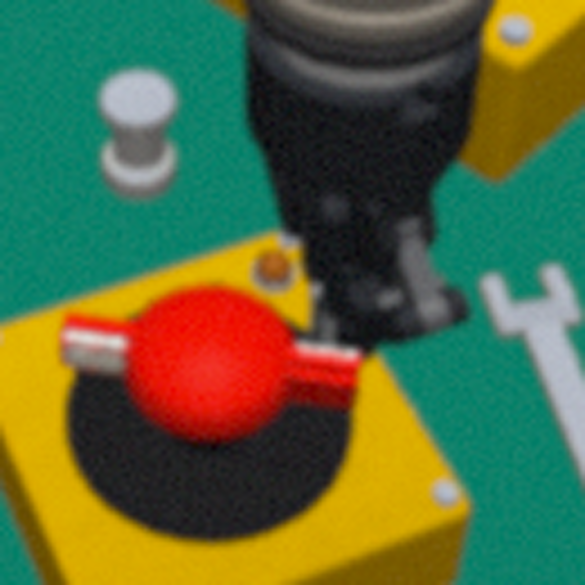

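It has popped: the dome top is at row 238, the same as the original up position. I'll back out along +y, then raise and move clear.

```bash
python3 -m handwheel '[{"claw":1,"translation":[0,0.004,0],"dr":[0,0,0]},{"claw":1,"translation":[0,0.004,0],"dr":[0,0,0]},{"claw":1,"translation":[0,0.005,0],"dr":[0,0,0]},{"claw":1,"translation":[0,0.005,0],"dr":[0,0,0]},{"claw":1,"translation":[0,0.006,0],"dr":[0,0,0]},{"claw":1,"translation":[0,0.008,0],"dr":[0,0,0]},{"claw":1,"translation":[0,0.01,0],"dr":[0,0,0]},{"claw":1,"translation":[0,0.01,0],"dr":[0,0,0]},{"claw":1,"translation":[0,0,0.005],"dr":[0,0,0]},{"claw":1,"translation":[0,0,0.02],"dr":[0,0,0]}]' && python3 -m handwheel '[{"claw":1,"translation":[0,0,0.03],"dr":[0,0,0]},{"claw":1,"translation":[0,0,0.03],"dr":[0,0,0]},{"claw":1,"translation":[0,0,0.03],"dr":[0,0,0]},{"claw":1,"translation":[0,0.02,0.02],"dr":[0,0,0]},{"claw":1,"translation":[0,0.03,0],"dr":[0,0,0]},{"claw":1,"translation":[0,0.03,0],"dr":[0,0,0]},{"claw":1,"translation":[0,0.02,0],"dr":[0,0,0]},{"claw":1,"translation":[0,0,0],"dr":[0,0,0]},{"claw":1,"translation":[0,0,0],"dr":[0,0,0]},{"claw":1,"translation":[0,0,0],"dr":[0,0,0]}]'; python3 look.py b6; python3 - <<'E'
import cv2,numpy as np
from bench import cams
im=cams.capture("side").astype(int);o=cv2.imread("pics/side0.png")[...,::-1].astype(int)
d=cv2.GaussianBlur(np.abs(im-o).max(2).astype(np.float32),(0,0),1.5)
for k,(l,t,r,b) in dict(station=(205,225,320,335),jar=(275,303,322,362),spanner=(318,230,372,310),cup=(232,185,262,220)).items(): print(k,(d[t:b,l:r]>30).sum(),d[t:b,l:r].max().round())
E
```

```text
time_s: 12.85
ee_pos: [0.5694, -0.0324, 0.1789]
eef_rot: [-0.52, 0.472, -0.484, 0.521]
contact_force: [0.2, -0.0, -0.3]
finger_gap: 0.0003
time_s: 13.85
ee_pos: [0.5695, 0.0698, 0.3009]
eef_rot: [-0.518, 0.469, -0.488, 0.523]
contact_force: [0.5, 0.5, -0.5]
finger_gap: 0.0
[0.5695 0.0698 0.3009] [ 0.5  0.5 -0.5] tip px [[259.4, 129.3]]
0.078 dome top px [[262.0, 251.5], [285.5, 245.9], [237.4, 263.5]]
0.088 dome top px [[262.1, 247.8], [285.8, 242.2], [237.3, 259.9]]
red bbox 230 233 292 271
station 0 12.0
jar 0 10.0
spanner 0 11.0
cup 0 10.0
```

View pics/b6.png

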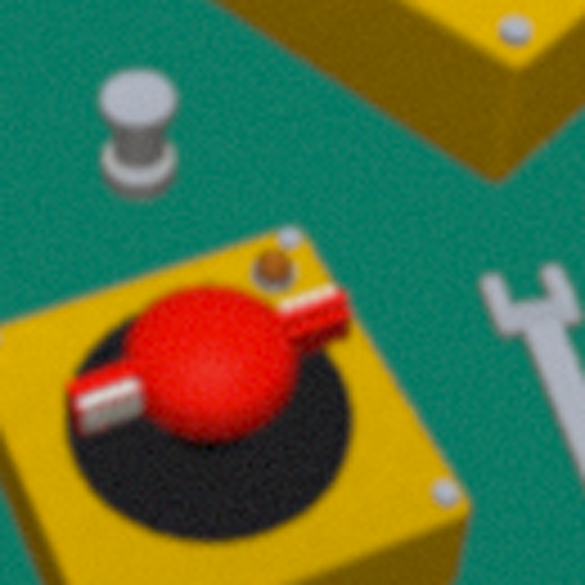

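The head is up and untwisted, and the picture matches the start everywhere around the station, jar, spanner and cup. The arm is clear, so I'm handing in.

```bash
python3 -c "
from bench import arm;print(arm.hand_in())"
```

```text
the job is handed in; nothing more can be done
None
```

I pressed the stop button on the smallest station with the shut fingertips until it latched, then took the hand off. I then pushed ear A clockwise until the button popped up, backed away and handed the job in at about 14 s.

- **Latching:** with the hand away, the dome sat about 3.2 px lower in the side view, where 3.7 px was expected for 10 mm. It stayed down by itself until I twisted it.
- **Release:** after the push, the dome was back at its original height and the ears had sprung back to their starting angle.
- **Surroundings:** the last side picture showed no difference from the first one around the station, jar, spanner and spring cup. The arm was clear, with a force reading of about zero.
- **Forces:** readings at the end of each move were at most about 3.5 N, so any brief peaks in between were not seen. The ear push read about zero at the end of each step, so I followed the twist in the pictures instead.

No checks failed. The two cameras placed the button about 3 mm apart in y, which was within what the press and push needed.

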